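# Clip the specimen transport box shut, corner by opposite corner

### The job

Close the specimen transport box for transport: fold its four lid clips outwards and press each down until it snaps under the rim and stays shut by itself. Start with the red-tabbed clip, then the clip at the diagonally opposite corner, then the other two in either order, each one snapped and let go before the next. Press gently and stop at the snap (a clip breaks at about 20 N), and leave the carton on the lid and the other things on the bench alone.

Things in the scene. Friction and masses are not known exactly. Their poses are not given: they have to be found in the camera images.
- transport_box: White specimen transport box, 200 mm (its x) by 154 mm (its y), fixed in a screwed-down black cradle (228 x 170 mm), any yaw. Origin: centre of the underside, on the bench. Grey-blue lid inside the rim, top 88 mm up. Clips hinge at x = +-58, y = +-50 mm, axes along x, 100 mm up; they swing outwards (to +y or -y) and down over the rim.
- clip_red (a joint): Hinge angle of the clip with the RED tab, on the +x +y corner: 0 = plate flat (closed), pi/2 = standing upright, more = leaning inwards. A weak spring (under 0.05 N m) and friction hold an unsnapped clip between 0.5 and 1.75: let go too early, it springs up again. A snapped clip reads within 0.03 of 0.
- clip_red_hinge (a point): Hinge axis of clip_red, middle of its width; at (+58, +50) mm in the box's x, y, 100 mm above the bench. The clip is a flat plate 36 mm wide, 4 mm thick, reaching 44 mm out from this axis; its outer half is the coloured tab, with a springy barbed hook hanging 11 mm below it, 26 to 36 mm from the axis.
- clip_red_tab (a point): Top of the tab of clip_red, 27 mm from the hinge: press here. Flat (102 mm up) it is usually not yet caught: the lid corner gives on a foam seal (0.75 N/mm) and must be pressed until the hook snaps under its metal catch on the rim, 1 mm above to 8 mm below flat (unknown, differs by corner). 4 to 11 N before the snap, then a drop of 2 N or more; 1 mm lower is a hard stop. Over 20 N breaks it.
- clip_b (a joint): Hinge angle of yellow-tabbed clip on the -x -y corner, diagonally across from the red one: 0 = plate flat (closed), pi/2 = standing upright, more = leaning inwards. A weak spring (under 0.05 N m) and friction hold an unsnapped clip between 0.5 and 1.75: let go too early, it springs up again. A snapped clip reads within 0.03 of 0.
- clip_b_hinge (a point): Hinge axis of clip_b, middle of its width; at (-58, -50) mm in the box's x, y, 100 mm above the bench. The clip is a flat plate 36 mm wide, 4 mm thick, reaching 44 mm out from this axis; its outer half is the coloured tab, with a springy barbed hook hanging 11 mm below it, 26 to 36 mm from the axis.
- clip_b_tab (a point): Top of the tab of clip_b, 27 mm from the hinge: press here. Flat (102 mm up) it is usually not yet caught: the lid corner gives on a foam seal (0.75 N/mm) and must be pressed until the hook snaps under its metal catch on the rim, 1 mm above to 8 mm below flat (unknown, differs by corner). 4 to 11 N before the snap, then a drop of 2 N or more; 1 mm lower is a hard stop. Over 20 N breaks it.
- clip_c (a joint): Hinge angle of yellow-tabbed clip on the +x -y corner: 0 = plate flat (closed), pi/2 = standing upright, more = leaning inwards. A weak spring (under 0.05 N m) and friction hold an unsnapped clip between 0.5 and 1.75: let go too early, it springs up again. A snapped clip reads within 0.03 of 0.
- clip_c_hinge (a point): Hinge axis of clip_c, middle of its width; at (+58, -50) mm in the box's x, y, 100 mm above the bench. The clip is a flat plate 36 mm wide, 4 mm thick, reaching 44 mm out from this axis; its outer half is the coloured tab, with a springy barbed hook hanging 11 mm below it, 26 to 36 mm from the axis.
- clip_c_tab (a point): Top of the tab of clip_c, 27 mm from the hinge: press here. Flat (102 mm up) it is usually not yet caught: the lid corner gives on a foam seal (0.75 N/mm) and must be pressed until the hook snaps under its metal catch on the rim, 1 mm above to 8 mm below flat (unknown, differs by corner). 4 to 11 N before the snap, then a drop of 2 N or more; 1 mm lower is a hard stop. Over 20 N breaks it.
- clip_d (a joint): Hinge angle of yellow-tabbed clip on the -x +y corner, diagonally across from clip_c: 0 = plate flat (closed), pi/2 = standing upright, more = leaning inwards. A weak spring (under 0.05 N m) and friction hold an unsnapped clip between 0.5 and 1.75: let go too early, it springs up again. A snapped clip reads within 0.03 of 0.
- clip_d_hinge (a point): Hinge axis of clip_d, middle of its width; at (-58, +50) mm in the box's x, y, 100 mm above the bench. The clip is a flat plate 36 mm wide, 4 mm thick, reaching 44 mm out from this axis; its outer half is the coloured tab, with a springy barbed hook hanging 11 mm below it, 26 to 36 mm from the axis.
- clip_d_tab (a point): Top of the tab of clip_d, 27 mm from the hinge: press here. Flat (102 mm up) it is usually not yet caught: the lid corner gives on a foam seal (0.75 N/mm) and must be pressed until the hook snaps under its metal catch on the rim, 1 mm above to 8 mm below flat (unknown, differs by corner). 4 to 11 N before the snap, then a drop of 2 N or more; 1 mm lower is a hard stop. Over 20 N breaks it.
- coverslips: Green and white coverslip carton 36 x 26 x 14 mm, loose on the middle of the lid. Origin: centre of its underside. Bystander, to be left alone.
- slide_carton: Green and white slide carton 80 x 55 x 30 mm, loose on the bench. Origin: centre of its underside. Bystander, to be left alone.
- pot_a: Sample pot with red cap, 44 mm across, 55 mm high, loose on the bench. Origin: centre of its underside. Bystander, to be left alone.
- pot_b: Sample pot with blue cap, 44 mm across, 55 mm high, loose on the bench. Origin: centre of its underside. Bystander, to be left alone.
- dish: White round lidded dish, 88 mm across, 16 mm high, loose on the bench. Origin: centre of its underside. Bystander, to be left alone.
- spatula: Steel spatula 160 mm long, loose on the bench. Bystander, to be left alone.

How it is judged:
On the way, in this order (a step that is already met when the one before it is completed fails the run):
1. the red-tabbed clip is snapped shut and let go, the other three still open (value of joint clip_red below 0.06 rad and contact force between the fingers and clip_red below 0.5 N and value of joint each of clip_b, clip_c, clip_d above 0.12 rad), for 0.2 s.
2. the diagonally opposite clip is snapped shut and let go too, the other two still open (value of joint each of clip_red, clip_b below 0.06 rad and contact force between the fingers and clip_red below 0.5 N and contact force between the fingers and clip_b below 0.5 N and value of joint each of clip_c, clip_d above 0.12 rad), for 0.2 s.
3. one of the other two clips is snapped shut and let go, the last still open (value of joint each of clip_red, clip_b below 0.06 rad and contact force between the fingers and clip_red below 0.5 N and contact force between the fingers and clip_b below 0.5 N and (((value of joint clip_c below 0.06 rad and contact force between the fingers and clip_c below 0.5 N) and value of joint clip_d above 0.12 rad) or ((value of joint clip_d below 0.06 rad and contact force between the fingers and clip_d below 0.5 N) and value of joint clip_c above 0.12 rad))), for 0.2 s.
At the end, for the whole second after the job is handed in: All four clips lie snapped under the rim (hinge angles below 0.06 rad) with nothing pressing on them, and the coverslip carton still lies on the lid (value of joint each of clip_red, clip_b, clip_c, clip_d below 0.06 rad and contact force between the fingers and clip_red below 0.5 N and contact force between the fingers and clip_b below 0.5 N and contact force between the fingers and clip_c below 0.5 N and contact force between the fingers and clip_d below 0.5 N and z of coverslips in the frame of transport_box above 0.08 m); the robot touches nothing.
It fails at once if the fingers or arm press on the box, its lid or a clip with more than 20 N (contact force between any of the fingers, the arm and transport_box above 20 N).
It fails at once if the coverslip carton on the lid is moved more than 15 mm (distance of coverslips from where it was at the start of the episode above 0.015 m).
It fails at once if another loose thing on the bench is moved more than 20 mm (distance of any of slide_carton, pot_a, pot_b, dish, spatula from where it was at the start of the episode above 0.02 m).
It also fails if it takes over 70 s, if anything falls off the work surface, if the arm or the gripper's body presses on something with over 40 N, if the wrist force passes 120 N, or if a joint passes its speed limit or range.

### The arm

A 6-joint arm with a two-finger parallel gripper is mounted at the origin on the work surface. World frame = base frame: x ahead of the robot, y to its left, z up, the work surface at z = 0. Lengths are in m, angles in rad, forces in N, time in s.
With the tool pointing down it reaches from about 0.275 to 0.875 m from the base axis. Payload 12.5 kg.
Tool frame: the origin (TCP) lies midway between the tips of the shut fingers; the grasp point (between the pads) lies 19 mm behind it (hold_point_z is the distance from the TCP to the grasp point, in m); z points along the fingers, y is the line along which they close (so a half turn about z gives the same grasp; the last joint's range is limited). The gripper opens to 85 mm and grips with 20 to 120 N. Pads are 22 mm wide; open, the fingers measure 114 mm over their backs; the gripper's body (76 mm by 85 mm) begins 54 mm behind the grasp point. The pads swing forward as they close: fully open they stand 13 mm farther back than shut.
Start: joints at [-1.348, 0.351, 1.652, -0, 1.139, -0.085], TCP at [0.167, -0.524, 0.231] pointing down, gripper open.
Joint ranges: [-2.75, 2.75], [-0.79, 2.1], [0.01, 2.65], [-1.57, 4.71], [0.07, 3.14], [-2.87, 2.87]. Speed limits (rad/s): [2.22, 2.22, 2.79, 3.14, 3.14, 3.14].

### API

Orientations are given as a unit quaternion [w, x, y, z].
In Python, from rig import * gives the robot as it stands.
- The arm moves only by the shell command python3 -m handwheel FILE [FORCE], which reads ROWS from the file FILE. ROWS is a JSON list of rows, 1 to 8 of them, each of 5 numbers: the finger opening in m, then dx, dy, dz in shares of the most that a row can go, 1 being 62.5 mm, then a turn about the tool's z in a scale on which 1.0 is 2 rad; each row shifts and turns the commanded pose from where the row before left it, along the tool's axes as they then stand; what a row does not reach is not made up. A row lasts 1/8 s, in which the tool goes at most 0.0625 m and 0.188 rad, less where a joint would pass 70% of its speed; a pose out of reach is approached as far as the arm can. The fingers move at their own pace and stop on an object; FORCE is the grip in N (left out, the last holds). Time passes only in rows, so rows that do not move let the fingers close. It prints the time, the measured TCP pose, the force, the opening and the grip force at its end. Shift and turn numbers lie between -1 and 1, and a call with a number outside is refused. Input that does not fit is refused with a message, and nothing moves.
- sense(): the state, without advancing time (a new reading comes with each control period).
- read_camera(name): name is "scene" or "top" or "wrist"; returns a dict with "color" (400x640x3 uint8, blue, green, red), "range_z" (400x640 float32, m along the optical axis (not along the pixel's ray), 0 where there is no reading), "vfov" (degrees; the focal length in pixels is half the picture's height over the tangent of half this angle, whatever the lens; pixels are square), "cx", "cy" (the principal point, pixels), "world_from_camera" (4x4, takes a point from camera to world coordinates); the wrist camera has in their place "mount" (4x4, takes a point from camera to tool coordinates, whose origin is the TCP and whose axes are the flange's). Camera axes: x right, y up, looking along -z (the intrinsics and any distortion apply to the point x, -y, -z); pixel columns grow to the right and rows downward; lengths in m; the calibration is good to about 2 mm. A picture is of the moment at which its call begins: read the wrist's pose just before it.
- hand_in(): hands the job in; it is judged then, once.
Trained networks look in a picture, given as the dict that the camera call returned (one of the last four; its "shot" number tells which), for a name from the list of things; names that differ only in an ending like _2 or _b are one class to them, and where a whole thing is asked for, a point or a joint stands for the part that bears it (a point fixed in the world has none). Each returns a list of dicts, best first, with "score" (0 to 1); they miss things now and then, are a little off and sometimes report something else, mostly with a low value. They report only what shows in the picture. A call takes as long as a camera call.
- search_frame(picture, query): "xyz" ([x, y, z] in m, in world coordinates, good to about 4 mm: the middle of the surface that is visible of it).
- mark_of(picture, query): "xyz" ([x, y, z] in m, in world coordinates, good to about 4 mm: a listed point, or the origin of a listed thing).
The state is a dict: "clock": time; "joints": joint angles; "joint_velocities": joint speeds; "joint_torque": joint torques, N m; "position": TCP position; "tool_rot": TCP orientation; "ft_force": force on the tool from outside, world axes, zero at the start; "torque": the same for the moment, N m; "finger_gap": finger opening in m; "finger_force": force on a finger pad.
Only numpy, scipy, OpenCV 4.12 (cv2) and the standard library are available. Lean on these libraries where they do the work, as an engineer would, in place of code of your own. Each camera call takes 0.05 s, during which the arm holds its last target. There are 200 camera calls.

## Working session

There is one attempt and no reset: what is moved stays moved. The work goes in short steps, Python scripts to look and compute and a shell command to move; the robot and the scene stay as the last step left them, time stands still between calls to the robot, and variables do not carry over. Pictures are saved under pics/ and viewed, at most 10 in all, crops included, and the job is handed in when it is done.

```bash
mkdir -p pics; ls
cat > h.py <<'E'
from rig import *
import numpy as np, cv2
E
python3 - <<'E'
from h import *
s=sense(); print(s)
for n in ("top","scene"):
    p=read_camera(n); cv2.imwrite(f"pics/{n}1.png",p["color"])
    print(n,p["vfov"],p["cx"],p["cy"],np.round(p["world_from_camera"],3).tolist(),[k for k in p])
    for q in ["transport_box","clip_red_hinge","clip_b_hinge","clip_c_hinge","clip_d_hinge","clip_red_tab","clip_b_tab","coverslips","slide_carton","pot_a","pot_b","dish","spatula"]:
        print(q,[(round(d["score"],2),np.round(d["xyz"],3).tolist()) for d in mark_of(p,q)[:4]])
E
```

```text
pics
{'clock': 0.0, 'joints': array([-1.34756939e+00,  3.51247746e-01,  1.65246676e+00,  2.57245809e-05,
        1.13909372e+00, -8.45941167e-02]), 'joint_velocities': array([-0.00046855, -0.00043987,  0.00299587,  0.00122156,  0.00035896,
       -0.00040346]), 'joint_torque': array([-2.74791069e-03, -5.06097114e+01, -2.91407722e+01, -1.77571628e-04,
        4.57287519e-03,  1.52842016e-06]), 'position': array([ 0.16659628, -0.52379516,  0.2307359 ]), 'tool_rot': array([-6.07135238e-04,  9.88179781e-01,  1.53298240e-01, -3.04448900e-05]), 'ft_force': array([-0.60221078,  0.26143366,  0.65672831]), 'torque': array([-0.03548121,  0.05199106, -0.00102089]), 'finger_force': 0.0, 'finger_gap': 0.08541729457423446}
top 55.2442479689078 317.5325463305184 200.26121762865506 [[-0.03, 0.979, -0.201, 0.407], [-1.0, -0.031, 0.002, -0.001], [-0.004, 0.201, 0.98, 1.035], [0.0, 0.0, 0.0, 1.0]] ['color', 'range_z', 'vfov', 'cx', 'cy', 'world_from_camera', 'shot']
transport_box [(0.57, [0.58, -0.025, -0.0])]
clip_red_hinge [(0.49, [0.654, -0.038, 0.096])]
clip_b_hinge [(0.73, [0.503, -0.012, 0.095])]
[... 902 characters left out ...]
(0.44, [0.583, -0.025, 0.088])]
clip_c_hinge [(0.81, [0.579, -0.105, 0.098])]
clip_d_hinge [(0.59, [0.584, 0.05, 0.101]), (0.23, [0.578, -0.106, 0.1])]
clip_red_tab [(0.46, [0.667, -0.029, 0.124])]
clip_b_tab [(0.71, [0.495, -0.022, 0.124]), (0.38, [0.587, 0.046, 0.13])]
coverslips [(0.76, [0.586, -0.026, 0.09])]
slide_carton [(0.7, [0.636, -0.362, -0.0]), (0.58, [0.583, 0.051, 0.098]), (0.38, [0.573, -0.106, 0.126])]
pot_a [(0.79, [0.516, 0.352, -0.0]), (0.56, [0.458, -0.349, -0.002])]
pot_b [(0.79, [0.516, 0.352, -0.0]), (0.56, [0.458, -0.349, -0.002])]
dish [(0.68, [0.785, 0.042, -0.002])]
spatula [(0.72, [0.788, 0.042, 0.001]), (0.67, [0.666, 0.291, 0.0]), (0.66, [0.521, 0.352, -0.006])]
```

View pics/top1.png

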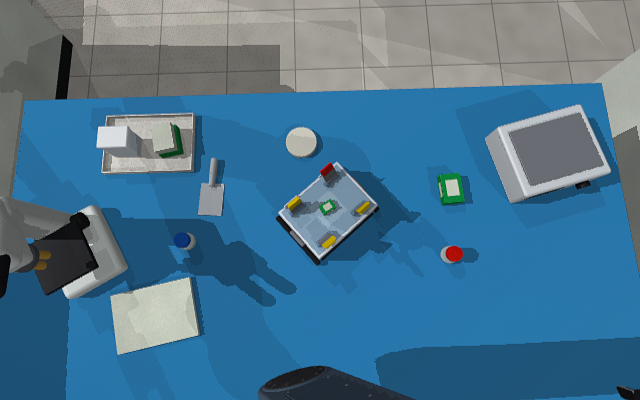

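View pics/scene1.png

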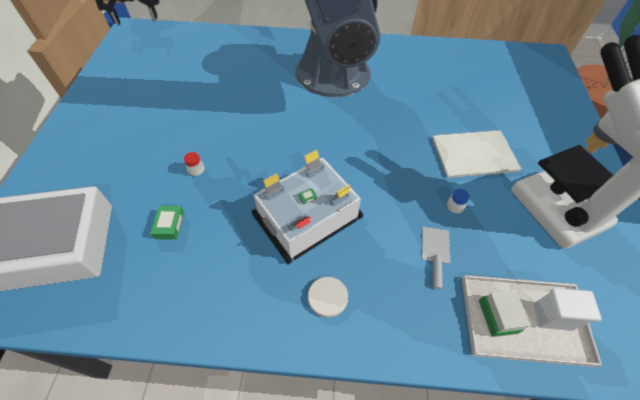

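Run:
```python
from h import *
from scipy.optimize import least_squares
P=np.array([[58,50],[-58,-50],[58,-50],[-58,50]])/1000
M=np.array([[.655,-.0385],[.503,-.012],[.5815,-.1045],[.5805,.0495]])
f=lambda v:((P@np.array([[np.cos(v[2]),np.sin(v[2])],[-np.sin(v[2]),np.cos(v[2])]])+v[:2]-M).ravel())
r=least_squares(f,[.58,-.026,-.9]);print(r.x,np.degrees(r.x[2]),np.round(r.fun*1000,1))
```

```text
[ 0.58       -0.026375   -0.86846973] -49.75965033680242 [ 0.6  0.2  1.4 -2.4 -2.2  1.6  0.2  0.7]
```

The top view shows the red tab at (327,172), with the yellow tabs at (293,203), (328,242) and (362,208). The carton is mid-lid at (327,207), and the arm has a clear path above. The hinge fit gives the box centre at (0.580, -0.026) with yaw -49.8°, and both views agree to about 2 mm. I'll turn the tool so its x lies along the box's y, and close the fingers.

The manual's scale: shifts go in shares of 62.5 mm and turns go in shares of 2 rad. Converting my numbers, -0.134 rad is -0.067.

```bash
echo '[[0, 0, 0, 0, -0.065], [0, 0, 0, 0, -0.065], [0, 0, 0, 0, -0.067], [0, 0, 0, 0, 0]]' > mv.in && python3 -m handwheel mv.in 20; python3 -c "
from h import *
s=sense();print(s['position'],s['tool_rot'],s['joints'])
from scipy.spatial.transform import Rotation as R
q=s['tool_rot'];print(R.from_quat([q[1],q[2],q[3],q[0]]).as_matrix().round(3))"
```

```text
clock: 1.9
position: [0.1666, -0.5241, 0.2313]
tool_rot: [-0.0, 0.939, 0.343, -0.0]
ft_force: [-1.4, -0.6, -0.1]
finger_gap: 0.0124
finger_force: 0.0
[ 0.16662943 -0.52413036  0.23127322] [-1.37034433e-05  9.39219314e-01  3.43317753e-01 -1.42070068e-05] [-1.34761923e+00  3.50715484e-01  1.65182064e+00 -3.48614425e-05
  1.13908011e+00 -4.77702486e-01]
[[ 0.764  0.645 -0.   ]
 [ 0.645 -0.764  0.   ]
 [-0.    -0.    -1.   ]]
```

In the tool's units: 0.06 m is 0.96, -0.005 m is -0.08.

```bash
echo '[[0, 0.96, -0.08, 0, 0], [0, 0.96, -0.08, 0, 0], [0, 0.96, -0.08, 0, 0], [0, 0.96, -0.08, 0, 0], [0, 0.96, -0.08, 0, 0], [0, 0.96, -0.08, 0, 0], [0, 0.96, -0.08, 0, 0], [0, 0.96, -0.08, 0, 0]]' > mv.in && python3 -m handwheel mv.in; echo '[[0, 0.96, -0.08, 0, 0], [0, 0.96, -0.08, 0, 0], [0, 0.912, -0.08, 0, 0], [0, 0, 0, 0, 0], [0, 0, 0, 0, 0]]' > mv.in && python3 -m handwheel mv.in
cat >> h.py <<'E'
C=np.array([.580,-.0264]); U=np.array([.764,.645]); X=np.array([.645,-.764])
def box():
    s=sense(); d=s['position'][:2]-C
    print("box x,y,z mm",np.round([d@X*1e3,d@U*1e3,s['position'][2]*1e3],1),"F",s['ft_force'].round(2))
E
python3 - <<'E'
from h import *
from scipy.spatial.transform import Rotation as R
box(); s=sense(); p=read_camera("wrist"); cv2.imwrite("pics/w1.png",p["color"])
T=np.eye(4);q=s['tool_rot'];T[:3,:3]=R.from_quat([q[1],q[2],q[3],q[0]]).as_matrix();T[:3,3]=s['position']
print(np.round(p["mount"],3).tolist())
for q in ["transport_box","clip_red_hinge","clip_b_hinge","clip_c_hinge","clip_d_hinge","clip_red_tab","coverslips"]:
    print(q,[(round(d["score"],2),np.round(d["xyz"],3).tolist()) for d in mark_of(p,q)[:2]])
E
```

```text
clock: 2.9
position: [0.5087, -0.1821, 0.2315]
tool_rot: [0.0, 0.94, 0.342, 0.0]
ft_force: [0.0, 0.1, -0.1]
finger_gap: 0.0002
finger_force: 0.0
clock: 3.52
position: [0.6325, -0.0582, 0.231]
tool_rot: [-0.0, 0.939, 0.343, -0.0]
ft_force: [-0.4, -0.6, -0.2]
finger_gap: 0.0001
finger_force: 0.0
box x,y,z mm [ 58.1  19.6 231. ] F [-0.39 -0.63 -0.24]
[[-0.0, 0.953, 0.303, 0.078], [1.0, 0.0, 0.001, -0.0], [0.001, 0.303, -0.953, -0.142], [0.0, 0.0, 0.0, 1.0]]
transport_box [(0.75, [0.586, -0.025, -0.003])]
clip_red_hinge [(0.91, [0.654, -0.039, 0.101])]
clip_b_hinge [(0.97, [0.505, -0.016, 0.103])]
clip_c_hinge []
clip_d_hinge [(0.6, [0.583, 0.051, 0.102])]
clip_red_tab [(0.72, [0.668, -0.031, 0.122])]
coverslips [(0.77, [0.584, -0.026, 0.086])]
```

View pics/w1.png

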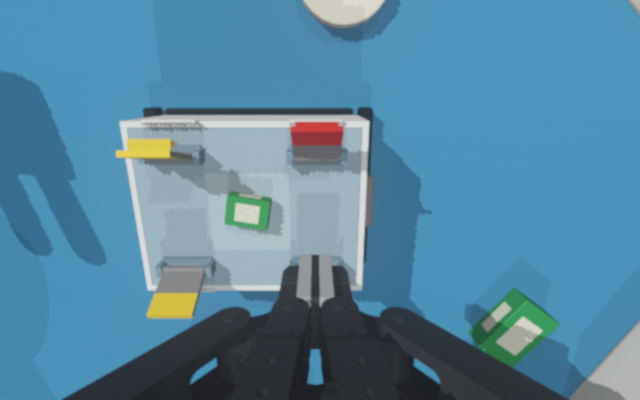

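The wrist view confirms the box is axis-aligned in the tool frame. The red clip at (317,135) leans outwards at about 0.95 rad, and the carton at (248,210) is clear of the fingers. Next I descend inside the red clip and sweep it outward and down.

In the tool's units: 0.053 m is 0.848, 0.013 m is 0.208.

```bash
echo '[[0, 0.208, 0, 0.848, 0], [0, 0.192, 0, 0.848, 0], [0, 0, 0, 0, 0]]' > mv.in && python3 -m handwheel mv.in; echo '[[0, 0.128, 0, 0.08, 0], [0, 0.128, 0, 0.08, 0], [0, 0.128, 0, 0.08, 0], [0, 0.128, 0, 0.064, 0], [0, 0, 0, 0, 0]]' > mv.in && python3 -m handwheel mv.in;  python3 -c "
from h import *
box()"
```

```text
clock: 4.3
position: [0.65, -0.0414, 0.1217]
tool_rot: [-0.002, 0.939, 0.344, -0.003]
ft_force: [0.2, 0.3, 0.5]
finger_gap: 0.0
finger_force: 0.0
clock: 4.92
position: [0.6769, -0.0206, 0.1062]
tool_rot: [-0.0, 0.939, 0.344, 0.0]
ft_force: [-0.3, -0.4, 0.9]
finger_gap: 0.0002
finger_force: 0.3
box x,y,z mm [ 58.1  77.7 106.2] F [-0.28 -0.37  0.92]
```

Contact is light (0.9 N). Now I'll press in small steps.

In the tool's units: 0.002 m is 0.032.

```bash
for i in 1; do echo '[[0, 0, 0, 0.032, 0], [0, 0, 0, 0, 0]]' > mv.in && python3 -m handwheel mv.in | grep -E "pos|ft"; echo '[[0, 0, 0, 0.032, 0], [0, 0, 0, 0, 0]]' > mv.in && python3 -m handwheel mv.in | grep -E "pos|ft"; echo '[[0, 0, 0, 0.016, 0], [0, 0, 0, 0, 0]]' > mv.in && python3 -m handwheel mv.in| grep -E "pos|ft"; done
```

```text
position: [0.6764, -0.0212, 0.1044]
ft_force: [-0.2, 0.5, 0.1]
position: [0.6767, -0.0211, 0.1027]
ft_force: [0.8, 0.8, 3.9]
position: [0.6768, -0.021, 0.1019]
ft_force: [0.3, 3.0, 6.3]
```

In the tool's units: 0.0007 m is 0.0112.

```bash
echo '[[0, 0, 0, 0.0112, 0], [0, 0, 0, 0, 0]]' > mv.in && python3 -m handwheel mv.in | grep -E "pos|ft"; echo '[[0, 0, 0, 0.0112, 0], [0, 0, 0, 0, 0]]' > mv.in && python3 -m handwheel mv.in | grep -E "pos|ft"
```

```text
position: [0.6769, -0.021, 0.1013]
ft_force: [-0.6, 2.4, 6.5]
position: [0.6769, -0.021, 0.1006]
ft_force: [-0.9, 3.1, 7.6]
```

In the tool's units: 0.0007 m is 0.0112.

```bash
echo '[[0, 0, 0, 0.0112, 0], [0, 0, 0, 0, 0]]' > mv.in && python3 -m handwheel mv.in | grep -E "pos|ft"; echo '[[0, 0, 0, 0.0112, 0], [0, 0, 0, 0, 0]]' > mv.in && python3 -m handwheel mv.in | grep -E "pos|ft"
```

```text
position: [0.677, -0.0209, 0.0999]
ft_force: [1.8, 3.4, 6.1]
position: [0.677, -0.0209, 0.0994]
ft_force: [1.2, 3.4, 8.0]
```

In the tool's units: 0.0005 m is 0.008.

```bash
echo '[[0, 0, 0, 0.008, 0], [0, 0, 0, 0, 0]]' > mv.in && python3 -m handwheel mv.in | grep -E "pos|ft"; echo '[[0, 0, 0, 0.008, 0], [0, 0, 0, 0, 0]]' > mv.in && python3 -m handwheel mv.in | grep -E "pos|ft"
```

```text
position: [0.677, -0.0209, 0.0989]
ft_force: [0.0, 2.8, 8.1]
position: [0.6771, -0.0209, 0.0983]
ft_force: [0.9, 3.7, 7.0]
```

In the tool's units: 0.0006 m is 0.0096.

```bash
echo '[[0, 0, 0, 0.0096, 0], [0, 0, 0, 0, 0]]' > mv.in && python3 -m handwheel mv.in | grep -E "pos|ft"; echo '[[0, 0, 0, 0.0096, 0], [0, 0, 0, 0, 0]]' > mv.in && python3 -m handwheel mv.in | grep -E "pos|ft"; python3 -c "
from h import *
for i in range(6): read_camera('top'); box()"
```

```text
position: [0.6771, -0.0209, 0.0977]
ft_force: [0.5, 3.0, 7.6]
position: [0.6771, -0.0209, 0.097]
ft_force: [1.7, 3.3, 5.4]
box x,y,z mm [58.4 77.7 97. ] F [1.49 3.27 6.3 ]
box x,y,z mm [58.4 77.7 97. ] F [2.63 2.59 6.42]
box x,y,z mm [58.4 77.8 97. ] F [2.57 3.99 5.89]
box x,y,z mm [58.4 77.8 97. ] F [1.92 3.2  6.41]
box x,y,z mm [58.4 77.7 97. ] F [1.51 3.8  5.97]
box x,y,z mm [58.4 77.7 97. ] F [1.65 3.75 6.31]
```

```bash
cat >> h.py <<'E'
def avg(n=6):
    f=[];
    for i in range(n): read_camera('top'); s=sense(); f.append(s['ft_force'])
    print("z",round(s['position'][2]*1e3,2),"F",np.mean(f,0).round(2))
E
echo '[[0, 0, 0, 0.0064, 0], [0, 0, 0, 0, 0]]' > mv.in && python3 -m handwheel mv.in | grep -E "ft"; python3 -c "
from h import *
avg(3)"; echo '[[0, 0, 0, 0.0064, 0], [0, 0, 0, 0, 0]]' > mv.in && python3 -m handwheel mv.in | grep -E "ft"; python3 -c "
from h import *
avg(3)"
```

```text
ft_force: [1.8, 3.2, 5.3]
z 96.04 F [2.94 1.99 3.92]
ft_force: [1.5, 2.7, 5.5]
z 95.78 F [2.1  2.13 5.48]
```

The force fell from 8 N to 4 N as the tip gave way, so the clip looks snapped. I'll lift and check.

In the tool's units: -0.05 m is -0.8, -0.04 m is -0.64.

```bash
echo '[[0, 0, 0, -0.32, 0], [0, -0.48, 0, -0.8, 0], [0, -0.64, -0.32, -0.64, 0], [0, 0, 0, 0, 0], [0, 0, 0, 0, 0], [0, 0, 0, 0, 0]]' > mv.in && python3 -m handwheel mv.in
python3 - <<'E'
from h import *
box(); p=read_camera("wrist"); cv2.imwrite("pics/w2.png",p["color"])
for q in ["clip_red_hinge","clip_b_hinge","clip_d_hinge","clip_c_hinge","clip_red_tab","clip_b_tab"]:
    print(q,[(round(d["score"],2),np.round(d["xyz"],3).tolist()) for d in mark_of(p,q)[:2]])
E
```

```text
clock: 9.52
position: [0.61, -0.0509, 0.2042]
tool_rot: [-0.0, 0.939, 0.344, -0.001]
ft_force: [0.2, 0.4, -1.2]
finger_gap: -0.0003
finger_force: 0.0
box x,y,z mm [ 38.1   7.2 204.2] F [ 0.18  0.35 -1.23]
clip_red_hinge []
clip_b_hinge [(0.97, [0.507, -0.014, 0.104])]
clip_d_hinge [(0.81, [0.582, 0.053, 0.105])]
clip_c_hinge [(0.72, [0.582, -0.103, 0.096]), (0.72, [0.585, -0.026, -0.003])]
clip_red_tab [(0.95, [0.676, -0.021, 0.099])]
clip_b_tab [(0.69, [0.495, -0.019, 0.122])]
```

View pics/w2.png

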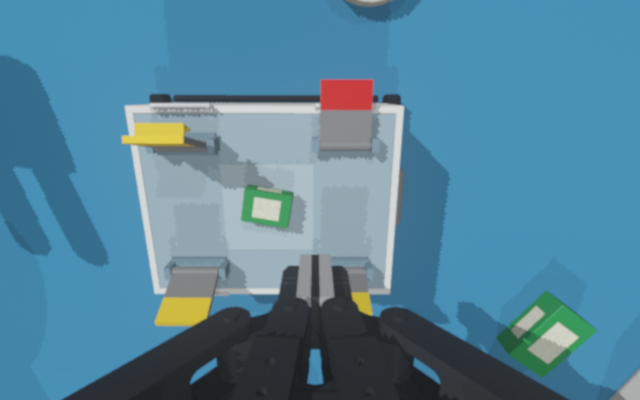

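Red (347,95) now lies flat and stays shut. The others are open and the carton hasn't moved. Next is clip_b at (188,295), which leans outwards.

In the tool's units: -0.048 m is -0.768, 0.041 m is 0.656.

```bash
echo '[[0, -0.416, -0.768, 0, 0], [0, -0.416, -0.768, 0, 0], [0, 0, 0, 0.656, 0], [0, 0, 0, 0.656, 0], [0, 0, 0, 0, 0]]' > mv.in && python3 -m handwheel mv.in | grep -E "pos|ft"; echo '[[0, -0.128, 0, 0.08, 0], [0, -0.128, 0, 0.08, 0], [0, -0.128, 0, 0.08, 0], [0, -0.128, 0, 0.048, 0], [0, 0, 0, 0, 0]]' > mv.in && python3 -m handwheel mv.in | grep -E "pos|ft";  python3 -c "
from h import *
box();avg(2)"
```

```text
position: [0.5069, -0.0112, 0.1217]
ft_force: [-0.9, 0.5, 0.3]
position: [0.4833, -0.0324, 0.1054]
ft_force: [-0.2, -0.2, 0.7]
box x,y,z mm [-57.8 -77.8 105.4] F [-0.22 -0.22  0.67]
z 105.59 F [-0.24 -0.31  0.41]
```

In the tool's units: 0.003 m is 0.048.

```bash
a(){ python3 -c "
from h import *
avg(3)"; }; echo '[[0, 0, 0, 0.048, 0], [0, 0, 0, 0, 0]]' > mv.in && python3 -m handwheel mv.in >/dev/null; a; echo '[[0, 0, 0, 0.0112, 0], [0, 0, 0, 0, 0]]' > mv.in && python3 -m handwheel mv.in >/dev/null; a;  echo '[[0, 0, 0, 0.0112, 0], [0, 0, 0, 0, 0]]' > mv.in && python3 -m handwheel mv.in >/dev/null; a
```

```text
z 102.5 F [ 0.45 -1.06  0.64]
z 101.8 F [ 0.12 -1.04  1.05]
z 101.11 F [-0.37 -1.54  1.01]
```

In the tool's units: 0.0007 m is 0.0112.

```bash
a(){ python3 -c "
from h import *
avg(3)"; }; echo '[[0, 0, 0, 0.0112, 0], [0, 0, 0, 0, 0]]' > mv.in && python3 -m handwheel mv.in >/dev/null; a; echo '[[0, 0, 0, 0.0112, 0], [0, 0, 0, 0, 0]]' > mv.in && python3 -m handwheel mv.in >/dev/null; a
```

```text
z 100.41 F [-0.95 -1.88  2.67]
z 99.84 F [-1.81 -2.    5.27]
```

In the tool's units: 0.0006 m is 0.0096.

```bash
a(){ python3 -c "
from h import *
avg(3)"; }; echo '[[0, 0, 0, 0.0096, 0], [0, 0, 0, 0, 0]]' > mv.in && python3 -m handwheel mv.in >/dev/null; a; echo '[[0, 0, 0, 0.0096, 0], [0, 0, 0, 0, 0]]' > mv.in && python3 -m handwheel mv.in >/dev/null; a
```

```text
z 99.35 F [-2.16 -1.65  7.76]
z 98.7 F [-2.87 -1.94  7.43]
```

In the tool's units: 0.0006 m is 0.0096.

```bash
a(){ python3 -c "
from h import *
avg(3)"; }; echo '[[0, 0, 0, 0.0096, 0], [0, 0, 0, 0, 0]]' > mv.in && python3 -m handwheel mv.in >/dev/null; a
```

```text
z 98.19 F [-3.14 -2.29  8.06]
```

In the tool's units: 0.0006 m is 0.0096.

```bash
a(){ python3 -c "
from h import *
avg(3)"; }; echo '[[0, 0, 0, 0.0096, 0], [0, 0, 0, 0, 0]]' > mv.in && python3 -m handwheel mv.in >/dev/null; a; echo '[[0, 0, 0, 0.0096, 0], [0, 0, 0, 0, 0]]' > mv.in && python3 -m handwheel mv.in >/dev/null; a
```

```text
z 97.65 F [-3.18 -2.15  9.39]
z 96.95 F [-3.15 -2.72  8.04]
```

In the tool's units: 0.0005 m is 0.008.

```bash
a(){ python3 -c "
from h import *
avg(3)"; }; echo '[[0, 0, 0, 0.008, 0], [0, 0, 0, 0, 0]]' > mv.in && python3 -m handwheel mv.in >/dev/null; a; echo '[[0, 0, 0, 0.008, 0], [0, 0, 0, 0, 0]]' > mv.in && python3 -m handwheel mv.in >/dev/null; a
```

```text
z 96.5 F [-3.68 -2.84  8.35]
z 96.03 F [-4.06 -2.81  8.94]
```

In the tool's units: 0.0005 m is 0.008.

```bash
a(){ python3 -c "
from h import *
avg(3)"; }; echo '[[0, 0, 0, 0.008, 0], [0, 0, 0, 0, 0]]' > mv.in && python3 -m handwheel mv.in >/dev/null; a; echo '[[0, 0, 0, 0.008, 0], [0, 0, 0, 0, 0]]' > mv.in && python3 -m handwheel mv.in >/dev/null; a
```

```text
z 95.42 F [-3.81 -3.54  8.6 ]
z 94.86 F [-2.98 -3.39  7.2 ]
```

In the tool's units: 0.0004 m is 0.0064.

```bash
a(){ python3 -c "
from h import *
avg(3)"; }; echo '[[0, 0, 0, 0.0064, 0], [0, 0, 0, 0, 0]]' > mv.in && python3 -m handwheel mv.in >/dev/null; a; echo '[[0, 0, 0, 0.0064, 0], [0, 0, 0, 0, 0]]' > mv.in && python3 -m handwheel mv.in >/dev/null; a
```

```text
z 94.45 F [-3.62 -3.64  7.22]
z 94.0 F [-1.73 -2.18  4.92]
```

In the tool's units: -0.05 m is -0.8, -0.04 m is -0.64.

```bash
echo '[[0, 0, 0, -0.32, 0], [0, 0.16, 0.16, -0.8, 0], [0, 0.48, 0.64, -0.64, 0], [0, 0.48, 0.128, 0, 0], [0, 0, 0, 0, 0], [0, 0, 0, 0, 0]]' > mv.in && python3 -m handwheel mv.in
python3 - <<'E'
from h import *
box(); p=read_camera("wrist"); cv2.imwrite("pics/w3.png",p["color"])
for q in ["clip_red_tab","clip_b_tab","clip_c_tab","clip_d_tab"]:
    print(q,[(round(d["score"],2),np.round([(np.array(d["xyz"])[:2]-C)@X,(np.array(d["xyz"])[:2]-C)@U,d["xyz"][2]],3).tolist()) for d in mark_of(p,q)[:2]])
E
```

```text
clock: 18.38
position: [0.5728, -0.0307, 0.2022]
tool_rot: [-0.0, 0.939, 0.344, -0.001]
ft_force: [-0.5, 0.1, 0.2]
finger_gap: -0.0002
finger_force: 0.0
box x,y,z mm [ -1.3  -8.3 202.2] F [-0.49  0.1   0.15]
clip_red_tab [(0.94, [0.059, 0.079, 0.098])]
clip_b_tab [(0.71, [-0.057, -0.078, 0.096])]
clip_c_tab [(0.62, [0.056, -0.054, 0.123])]
clip_d_tab [(0.74, [0.002, -0.0, -0.003]), (0.68, [-0.059, 0.059, 0.127])]
```

View pics/w3.png

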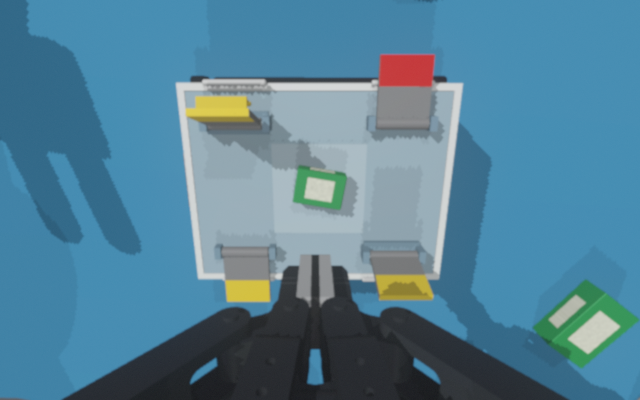

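Clip_b (248,290) is flat and shut. Clips c (403,275) and d (222,108) are still open, and the carton hasn't moved. Next is clip_c, which stands nearly upright.

In the tool's units: 0.059 m is 0.944, -0.022 m is -0.352.

```bash
echo '[[0, -0.352, 0.944, 0, 0], [0, 0, 0, 0.624, 0], [0, 0, 0, 0.624, 0], [0, 0, 0, 0, 0]]' > mv.in && python3 -m handwheel mv.in | grep -E "pos|ft"; echo '[[0, -0.128, 0, 0.032, 0], [0, -0.128, 0, 0.048, 0], [0, -0.128, 0, 0.064, 0], [0, -0.128, 0, 0.064, 0], [0, -0.128, 0, 0.064, 0], [0, -0.128, 0, 0.032, 0], [0, 0, 0, 0, 0]]' > mv.in && python3 -m handwheel mv.in | grep -E "pos|ft";  python3 -c "
from h import *
box();avg(2)"
```

```text
position: [0.5931, -0.0895, 0.1227]
ft_force: [-0.1, 0.3, 0.3]
position: [0.5575, -0.1211, 0.1058]
ft_force: [-0.6, 0.4, 1.0]
box x,y,z mm [ 57.8 -78.2 105.8] F [-0.6   0.4   1.02]
z 105.92 F [-0.05 -0.27  0.87]
```

In the tool's units: 0.003 m is 0.048.

```bash
a(){ python3 -c "
from h import *
avg(3)"; }; echo '[[0, 0, 0, 0.048, 0], [0, 0, 0, 0, 0]]' > mv.in && python3 -m handwheel mv.in >/dev/null; a; echo '[[0, 0, 0, 0.0112, 0], [0, 0, 0, 0, 0]]' > mv.in && python3 -m handwheel mv.in >/dev/null; a;  echo '[[0, 0, 0, 0.0112, 0], [0, 0, 0, 0, 0]]' > mv.in && python3 -m handwheel mv.in >/dev/null; a
```

```text
z 102.96 F [ 0.04 -0.78  1.27]
z 102.27 F [ 0.26 -0.92  1.23]
z 101.54 F [ 0.   -1.13  1.42]
```

In the tool's units: 0.0007 m is 0.0112.

```bash
a(){ python3 -c "
from h import *
avg(3)"; }; echo '[[0, 0, 0, 0.0112, 0], [0, 0, 0, 0, 0]]' > mv.in && python3 -m handwheel mv.in >/dev/null; a; echo '[[0, 0, 0, 0.0112, 0], [0, 0, 0, 0, 0]]' > mv.in && python3 -m handwheel mv.in >/dev/null; a
```

```text
z 100.86 F [-1.05 -1.4   2.25]
z 100.24 F [-1.94 -1.8   4.99]
```

In the tool's units: 0.0006 m is 0.0096.

```bash
a(){ python3 -c "
from h import *
avg(3)"; }; echo '[[0, 0, 0, 0.0096, 0], [0, 0, 0, 0, 0]]' > mv.in && python3 -m handwheel mv.in >/dev/null; a; echo '[[0, 0, 0, 0.0096, 0], [0, 0, 0, 0, 0]]' > mv.in && python3 -m handwheel mv.in >/dev/null; a
```

```text
z 99.67 F [-2.53 -2.22  5.47]
z 99.21 F [-3.04 -2.21  6.88]
```

In the tool's units: 0.0005 m is 0.008.

```bash
a(){ python3 -c "
from h import *
avg(3)"; }; echo '[[0, 0, 0, 0.008, 0], [0, 0, 0, 0, 0]]' > mv.in && python3 -m handwheel mv.in >/dev/null; a; echo '[[0, 0, 0, 0.008, 0], [0, 0, 0, 0, 0]]' > mv.in && python3 -m handwheel mv.in >/dev/null; a
```

```text
z 98.76 F [-3.33 -2.21  8.07]
z 98.29 F [-4.3  -2.26  8.54]
```

In the tool's units: 0.0005 m is 0.008.

```bash
a(){ python3 -c "
from h import *
avg(3)"; }; echo '[[0, 0, 0, 0.008, 0], [0, 0, 0, 0, 0]]' > mv.in && python3 -m handwheel mv.in >/dev/null; a; echo '[[0, 0, 0, 0.008, 0], [0, 0, 0, 0, 0]]' > mv.in && python3 -m handwheel mv.in >/dev/null; a
```

```text
z 97.84 F [-3.65 -1.95  9.11]
z 97.37 F [-3.86 -2.71  9.46]
```

In the tool's units: 0.0005 m is 0.008.

```bash
a(){ python3 -c "
from h import *
avg(3)"; }; echo '[[0, 0, 0, 0.008, 0], [0, 0, 0, 0, 0]]' > mv.in && python3 -m handwheel mv.in >/dev/null; a; echo '[[0, 0, 0, 0.008, 0], [0, 0, 0, 0, 0]]' > mv.in && python3 -m handwheel mv.in >/dev/null; a
```

```text
z 96.94 F [-4.87 -2.43  9.75]
z 96.27 F [-3.97 -2.96  8.19]
```

In the tool's units: 0.0004 m is 0.0064.

```bash
a(){ python3 -c "
from h import *
avg(3)"; }; echo '[[0, 0, 0, 0.0064, 0], [0, 0, 0, 0, 0]]' > mv.in && python3 -m handwheel mv.in >/dev/null; a; echo '[[0, 0, 0, 0.0064, 0], [0, 0, 0, 0, 0]]' > mv.in && python3 -m handwheel mv.in >/dev/null; a
```

```text
z 95.9 F [-4.4  -2.61  8.28]
z 95.52 F [-4.72 -2.79  8.82]
```

In the tool's units: 0.0004 m is 0.0064.

```bash
a(){ python3 -c "
from h import *
avg(3)"; }; echo '[[0, 0, 0, 0.0064, 0], [0, 0, 0, 0, 0]]' > mv.in && python3 -m handwheel mv.in >/dev/null; a; echo '[[0, 0, 0, 0.0064, 0], [0, 0, 0, 0, 0]]' > mv.in && python3 -m handwheel mv.in >/dev/null; a
```

```text
z 95.01 F [-4.76 -3.42  8.68]
z 94.5 F [-3.89 -3.18  6.83]
```

In the tool's units: 0.0004 m is 0.0064.

```bash
a(){ python3 -c "
from h import *
avg(3)"; }; echo '[[0, 0, 0, 0.0064, 0], [0, 0, 0, 0, 0]]' > mv.in && python3 -m handwheel mv.in >/dev/null; a; echo '[[0, 0, 0, 0.0064, 0], [0, 0, 0, 0, 0]]' > mv.in && python3 -m handwheel mv.in >/dev/null; a
```

```text
z 94.03 F [-2.19 -1.31  5.09]
z 93.66 F [-2.47 -1.78  5.39]
```

In the tool's units: -0.05 m is -0.8, -0.04 m is -0.64.

```bash
echo '[[0, 0, 0, -0.32, 0], [0, 0.16, -0.16, -0.8, 0], [0, 0.48, -0.64, -0.64, 0], [0, 0.48, -0.128, 0, 0], [0, 0, 0, 0, 0], [0, 0, 0, 0, 0]]' > mv.in && python3 -m handwheel mv.in | grep clock
python3 - <<'E'
from h import *
box(); p=read_camera("wrist"); cv2.imwrite("pics/w4.png",p["color"])
for q in ["clip_red_tab","clip_b_tab","clip_c_tab","clip_d_tab"]:
    print(q,[(round(d["score"],2),np.round([(np.array(d["xyz"])[:2]-C)@X,(np.array(d["xyz"])[:2]-C)@U,d["xyz"][2]],3).tolist()) for d in mark_of(p,q)[:2]])
E
```

```text
clock: 28.45
box x,y,z mm [  0.7  -8.8 201.8] F [-0.36 -0.49 -0.26]
clip_red_tab [(0.86, [0.057, 0.079, 0.097])]
clip_b_tab [(0.56, [-0.059, -0.081, 0.096]), (0.43, [0.059, -0.048, 0.092])]
clip_c_tab [(0.81, [0.055, -0.079, 0.093])]
clip_d_tab [(0.63, [0.003, 0.002, 0.09]), (0.61, [-0.06, 0.058, 0.124])]
```

View pics/w4.png

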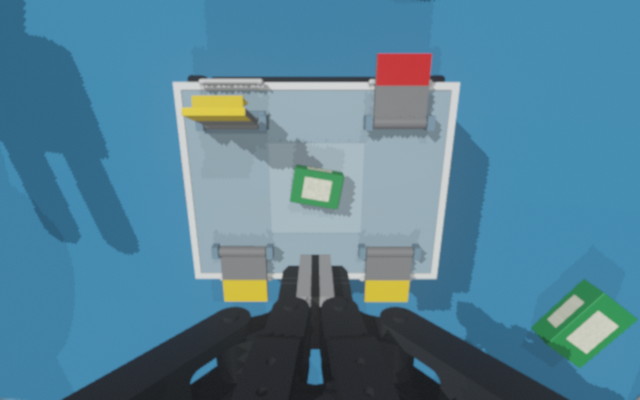

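Clip_c (387,290) is flat too. The last one is clip_d at (220,108), which is nearly upright.

In the tool's units: -0.059 m is -0.944, 0.039 m is 0.624.

```bash
echo '[[0, 0, -0.944, 0, 0], [0, 0.624, 0, 0, 0], [0, 0, 0, 0.624, 0], [0, 0, 0, 0.624, 0], [0, 0, 0, 0, 0]]' > mv.in && python3 -m handwheel mv.in | grep -E "pos|ft"; echo '[[0, 0.128, 0, 0.032, 0], [0, 0.128, 0, 0.048, 0], [0, 0.128, 0, 0.064, 0], [0, 0.128, 0, 0.064, 0], [0, 0.128, 0, 0.064, 0], [0, 0.128, 0, 0.032, 0], [0, 0, 0, 0, 0]]' > mv.in && python3 -m handwheel mv.in | grep -E "pos|ft";  python3 -c "
from h import *
box();avg(2)"
```

```text
position: [0.5643, 0.0376, 0.1224]
ft_force: [-0.1, 0.0, 1.3]
position: [0.603, 0.0693, 0.1056]
ft_force: [-1.0, 1.5, 2.1]
box x,y,z mm [-58.3  79.3 105.6] F [-1.04  1.48  2.13]
z 105.84 F [-0.04  0.69  2.81]
```

In the tool's units: 0.002 m is 0.032.

```bash
a(){ python3 -c "
from h import *
avg(3)"; }; echo '[[0, 0, 0, 0.032, 0], [0, 0, 0, 0, 0]]' > mv.in && python3 -m handwheel mv.in >/dev/null; a; echo '[[0, 0, 0, 0.0112, 0], [0, 0, 0, 0, 0]]' > mv.in && python3 -m handwheel mv.in >/dev/null; a
```

```text
z 104.04 F [1.01 3.04 4.88]
z 103.44 F [0.87 3.1  6.52]
```

In the tool's units: 0.0005 m is 0.008.

```bash
a(){ python3 -c "
from h import *
avg(3)"; }; echo '[[0, 0, 0, 0.008, 0], [0, 0, 0, 0, 0]]' > mv.in && python3 -m handwheel mv.in >/dev/null; a; echo '[[0, 0, 0, 0.0064, 0], [0, 0, 0, 0, 0]]' > mv.in && python3 -m handwheel mv.in >/dev/null; a
```

```text
z 102.88 F [1.3  3.53 5.73]
z 102.5 F [1.52 4.15 6.1 ]
```

In the tool's units: 0.0005 m is 0.008.

```bash
a(){ python3 -c "
from h import *
avg(3)"; }; echo '[[0, 0, 0, 0.008, 0], [0, 0, 0, 0, 0]]' > mv.in && python3 -m handwheel mv.in >/dev/null; a; echo '[[0, 0, 0, 0.0064, 0], [0, 0, 0, 0, 0]]' > mv.in && python3 -m handwheel mv.in >/dev/null; a
```

```text
z 101.95 F [1.78 2.73 5.53]
z 101.36 F [2.36 3.05 4.69]
```

In the tool's units: 0.0004 m is 0.0064.

```bash
a(){ python3 -c "
from h import *
avg(3)"; }; echo '[[0, 0, 0, 0.0064, 0], [0, 0, 0, 0, 0]]' > mv.in && python3 -m handwheel mv.in >/dev/null; a; echo '[[0, 0, 0, 0.0064, 0], [0, 0, 0, 0, 0]]' > mv.in && python3 -m handwheel mv.in >/dev/null; a
```

```text
z 100.34 F [-0.34  0.27  1.05]
z 100.19 F [-0.68 -0.64  1.51]
```

Clear snap: 4.7 N to 1 N, with the tip dropping 1 mm. I'll lift clear and check.

In the tool's units: -0.05 m is -0.8, -0.04 m is -0.64.

```bash
echo '[[0, 0, 0, -0.32, 0], [0, -0.16, 0.16, -0.8, 0], [0, -0.48, 0.64, -0.64, 0], [0, -0.8, 0.128, 0, 0], [0, 0, 0, 0, 0], [0, 0, 0, 0, 0], [0, 0, 0, 0, 0]]' > mv.in && python3 -m handwheel mv.in
python3 - <<'E'
from h import *
box(); p=read_camera("wrist"); cv2.imwrite("pics/w5.png",p["color"])
for q in ["clip_red_tab","clip_b_tab","clip_c_tab","clip_d_tab"]:
    print(q,[(round(d["score"],2),np.round([(np.array(d["xyz"])[:2]-C)@X,(np.array(d["xyz"])[:2]-C)@U,d["xyz"][2]],3).tolist()) for d in mark_of(p,q)[:2]])
E
```

```text
clock: 34.38
position: [0.5716, -0.0316, 0.2091]
tool_rot: [-0.0, 0.939, 0.344, -0.0]
ft_force: [-0.1, -0.8, -0.2]
finger_gap: 0.0
finger_force: 0.0
box x,y,z mm [ -1.5  -9.8 209.1] F [-0.14 -0.76 -0.2 ]
clip_red_tab [(0.76, [0.057, 0.078, 0.095]), (0.15, [-0.059, 0.08, 0.101])]
clip_b_tab [(0.7, [-0.059, -0.076, 0.096])]
clip_c_tab [(0.72, [0.057, -0.077, 0.089]), (0.53, [-0.056, -0.049, 0.097])]
clip_d_tab [(0.55, [-0.06, 0.081, 0.098])]
```

View pics/w5.png

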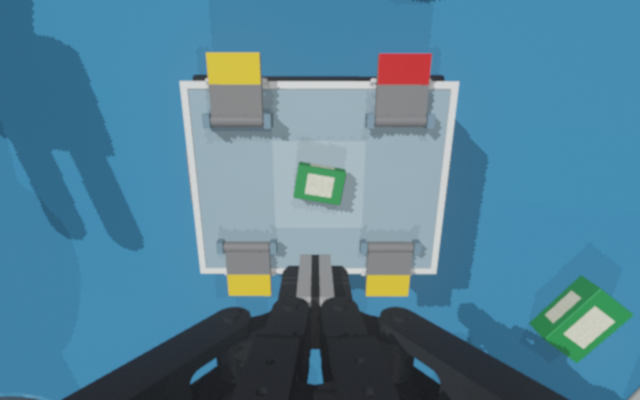

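All four tabs, at (234,68), (403,68), (249,285) and (387,285), lie flat, and the carton is in place at (320,185).

```bash
python3 -c "
from rig import *
print(hand_in())"
```

```text
the job is handed in; nothing more can be done
None
```

All four clips are snapped shut in the order red, b, c, d, and the last wrist-camera picture shows them flat with the coverslip carton still in place; I handed the job in at about 34 s, and the hand-in call returned no verdict.

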